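Open the double-door bench cabinet

ROBOT

A 6-joint arm with a two-finger parallel gripper is mounted at the origin on the work surface. World frame = base frame: x ahead of the robot, y to its left, z up, the work surface at z = 0. Lengths are in m, angles in degrees, forces in N, time in s.
With the tool pointing down it reaches from about 0.3 to 0.775 m from the base axis. Payload 14.6 kg.
Tool frame: the origin (TCP) lies at the very end of the fingers, on their centre line; the grasp point (between the pads) lies 19 mm behind it (r.grip_point_offset is the distance from the TCP to the grasp point, in m); x points along the fingers, y is the direction in which the jaws open and shut, and the axes are right-handed (so a half turn about x gives the same grasp; the last joint's range is limited). The gripper opens to 85 mm and grips with 20 to 120 N. Pads are 22 mm wide; open, the fingers measure 114 mm over their backs; the gripper's body (76 mm by 85 mm) begins 54 mm behind the grasp point. The pads swing forward as they close: fully open they stand 13 mm farther back than shut.
Start: joints at [60.413, 17.183, 87.147, -0, 75.671, -3.816], TCP at [0.239, 0.495, 0.231] pointing down, gripper open.
Joint ranges: [-173.82, 173.82], [-45.26, 126.66], [13.44, 144.39], [-59.66, 239.66], [0, 175.72], [-146.38, 146.38]. Speed limits (degrees/s): [127.2, 127.2, 147.25, 180, 180, 180].

INTERFACE

Orientations are given as a 3x3 rotation matrix whose columns are the frame's x, y, z axes.
In Python, from plant import r, vision gives the robot as it stands.
- The arm moves only by the tool carry_out, never from a script. Its argument "series" is a list of rows, each an object with "xyz": the shift along the tool's x, y, z scaled (see below), a list of three; "twist": the turn about the tool's x scaled (see below); "fingers": the opening, from 0 (shut) to 1 (fully open). In form: [{"xyz": [tx, ty, tz], "twist": twist, "fingers": fingers}, ...]. A call has 1 to 8 rows; each row is the pose to reach, as a shift and turn from the pose measured when the call began, along the tool's axes at that moment, turning the shorter way round; what a row does not reach only later rows make up. The controller multiplies each number of a shift by 0.5 m and each number of a turn by pi rad. A row lasts 1/10 s, in which the tool goes at most 50 mm and 8.59 degrees, less where a joint would pass 70% of its speed; a pose out of reach is approached as far as the arm can. A call with a number of a shift or a turn outside -1 to 1 is refused whole. A call with a gripper value outside its range is refused whole. The fingers move at their own pace and stop on an object; "force" is the grip in N (left out, the last holds). Time passes only in rows, so rows that repeat a pose let the fingers close. It gives the time, the measured TCP pose, the force and the opening at its end, in the units of the state.
- r.sense(): the state, without advancing time (a new reading comes with each control period).
- vision.snapshot(name): name is "scene" or "top" or "wrist"; returns the picture (400x640x3 uint8, blue, green, red); there is no depth.
- vision.calibration(name): a dict with "fx", "fy", "cx", "cy" (pixels), "position" and "attitude" of the camera in the world. Camera axes: x right, y up, looking along -z (the intrinsics and any distortion apply to the point x, -y, -z); pixel columns grow to the right and rows downward; lengths in m; the calibration is good to about 2 mm. A picture is of the moment at which its call begins: read the wrist's pose just before it. calibration takes no time and is no camera call; for the wrist camera it gives the pose at the moment of the call.
- r.sign_off(): hands the job in, once; it reports no verdict.
The state is a dict: "t": time; "q": joint angles; "joint_vel": joint speeds; "joint_efforts": joint torques, N m; "ee_pos": TCP position; "eef_rot": TCP orientation; "wrist_force": force on the tool from outside, world axes, zero at the start; "moment": the same for the moment, N m; "gripper_width": opening from 0.0 (shut) to 1.0 (fully open).
Only numpy, scipy, OpenCV 4.12 (cv2) and the standard library are available. Lean on these libraries where they do the work, as an engineer would, in place of code of your own. Each camera call takes 0.05 s, during which the arm holds its last target.

TASK

Open up the blue double-door cabinet on the bench. Move the orange can that stands in the way of the doors onto the black rubber mat on top of the cabinet, standing upright and wholly on the mat; turn the red latch off, open the latched right door wide first with the left one still shut, then open the left door it overlapped, and leave both doors standing at least about square to the cabinet front. Leave everything else on the bench and cabinet where it stands, and never tip the can over.

Things in the scene. Friction and masses are not known exactly. Their poses are not given: they have to be found in the camera images.
- cab: Low grey cabinet, fixed, 200 deep x 340 wide x 165 mm high. Origin: middle of the front opening's lower edge, on the bench; x points into the cabinet (away from the robot at yaw 0), y to the left, z up. Two blue doors, 18 mm thick, 157 wide, 10 to 163 mm high, stand at cabinet x -18 to 0 mm. A 13 mm high steel keeper stands on the roof behind the latch.
- door_right (a joint): Right (-y side; latched, overlapping) door, rad: 0 shut, 1.57 square to the front, stop at 1.62. Swings out towards the robot, anticlockwise from above. An aluminium strip past its free edge covers the left door's front by 17 mm (strip front 27 mm from the door's back plane), so the left door cannot open first. Stays where left; about 1 N at the handle.
- door_left (a joint): Left (overlapped) door, rad: 0 shut, 1.57 square to the front, stop at 1.62. Seen from above it opens clockwise. Stays where it is left; about 1 N at the handle.
- door_right_handle (a point): Grip point on the right door's dark handle: vertical round bar, 12 mm diameter, axis 42 mm before the door face, spanning 79 to 161 mm above the bench, with level arms to the door at 155 and 85 mm. The point is on the bar's axis, 135 mm up; door shut: cabinet (-60, -35) mm, i.e. 60 out, 125 along from the hinge. Turns with the door; axes are the cabinet's when shut.
- door_left_handle (a point): Grip point on the left door's handle: the same bar and heights; with the door shut it is at cabinet (-60, +50) mm, i.e. (60 out, 110 along) from the hinge. The point turns with the door.
- door_right_hinge (a point): A point on the right door's vertical hinge axis, at cabinet (0, -160) mm, 90 mm above the bench.
- door_left_hinge (a point): A point on the left door's vertical hinge axis, at cabinet (0, +160) mm, 90 mm above the bench.
- latch (a joint): Red latch lever on the right door's top, on a vertical pin, rad: 0 latched (lever points straight out from the door front), 1.57 fully off (lever lies along the door, pointing towards its hinge; stop). Releases anticlockwise seen from above; it begins to let go near 0.5 and the door is free above 0.9. Starts at 0 to 0.25. Stays where left; about 0.5 N at the peg.
- latch_peg (a point): On the axis of the red upright peg at the lever's outer end: round, 14 mm diameter, standing free from 181 to 221 mm above the bench (the flat lever, 14 mm wide, is below it). The point is 206 mm above the bench, 75 mm from the latch pivot. It moves with the latch and the door.
- latch_pivot (a point): On the vertical pin of the latch, 206 mm above the bench (the pin itself ends at 183 mm, the tail of the latch at 187 mm); with the door shut it is at cabinet (-9, -120) mm. The tail with its hook reaches 38 mm from the pin, opposite to the lever.
- can: Orange closed can with a white band and a pale top, loose, upright on the bench in front of the doors, 54 mm diameter, 130 mm high, 0.25 to 0.5 kg. Origin: centre of its underside; z up its axis.
- mat: Black rubber mat, fixed, 120 x 120 x 5 mm, on the left or right half of the cabinet's roof. Origin: centre of its underside (165 mm above the bench), axes along those of the cabinet; its top is 170 mm above the bench.
- jar: Bystander: amber glass jar, 60 mm diameter, 75 mm high, on the other half of the cabinet's roof. Origin: centre of its underside.
- mug: Bystander: white cup, 80 mm diameter, 90 mm high, on the bench beside a door's swing. Origin: centre of its underside.
- glue: Bystander: green bottle, 60 mm diameter, 150 mm high, on the bench beside a door's swing. Origin: centre of its underside.
- offcut: Bystander: block of wood 70 x 70 x 90 mm high, on the bench beside a door's swing. Origin: centre of its underside.
- tape: Bystander: blue roll of tape lying flat, 72 mm diameter, 24 mm high, on the bench between cabinet and robot. Origin: centre of its underside.
- hammer: Bystander: hammer, 260 mm long, lying on the bench to the right, nearer the robot than the cabinet. Origin: on the bench below the middle of its length.

How it is judged:
By the outcome, as a careful person would: the job done as asked, in the order asked, and still so for the second after the job is handed in, with the robot touching nothing.
It also fails if it takes over 72 s, if anything falls off the work surface, if the arm or the gripper's body presses on something with over 40 N, if the wrist force passes 120 N, or if a joint passes its speed limit or range.

## Working session

There is one attempt and no reset: what is moved stays moved. The work goes in short steps, Python scripts to look and compute and a tool call to move; the robot and the scene stay as the last step left them, time stands still between calls to the robot, and variables do not carry over. Pictures are saved under pics/ and viewed, and the job is handed in when it is done.

Besides the shell and the picture viewer there is one more tool, called by a JSON object that holds its "op" and its "data". carry_out: Moves the arm, as the interface text tells. Shifts and turns lie within -1 to 1; 1 stands for 0.5 m of shift or pi rad of turn. Its arguments: {"type":"object","properties":{"series":{"type":"array"},"force":{"type":"number"}},"required":["series"]}

```bash
ls; mkdir -p pics
python3 - <<'E'
from plant import r, vision
import cv2
print(r.sense())
for n in("scene","top","wrist"):
    c=vision.calibration(n); print(n,c)
    cv2.imwrite(f"pics/{n}0.png",vision.snapshot(n))
E
```

```text
pics
{'t': 0.0, 'q': array([ 6.04118058e+01,  1.72163916e+01,  8.71824067e+01,  2.33808554e-03,
        7.56698945e+01, -3.81516915e+00]), 'joint_vel': array([ 0.02865075, -0.05246461, -0.0564152 , -0.02853055,  0.00252118,
       -0.08094104]), 'joint_efforts': array([-7.04406411e-04, -5.43504488e+01, -3.61793947e+01, -9.75757825e-05,
        4.05159153e-03, -8.78497940e-05]), 'ee_pos': array([0.23901022, 0.49508028, 0.23069846]), 'eef_rot': array([[-6.26361604e-04,  4.34815923e-01,  9.00519140e-01],
       [-1.02305090e-03,  9.00518567e-01, -4.34816357e-01],
       [-9.99999281e-01, -1.19362919e-03, -1.19211433e-04]]), 'wrist_force': array([-1.17829496, -0.77915983, -0.61864233]), 'moment': array([-0.00977357,  0.01583582,  0.03413937]), 'gripper_width': 1.000535652361644}
scene {'fx': 368.4239462534761, 'fy': 368.4239462534761, 'cx': 321.76229033105, 'cy': 205.43323683738285, 'position': array([0.92713113, 0.45912614, 0.94289737]), 'attitude': array([[-0.7301955 , -0.55803066,  0.39422876],
       [ 0.68302553, -0.58179945,  0.44157165],
       [-0.01704844,  0.59170194,  0.80597653]])}
top {'fx': 378.0382603443623, 'fy': 378.0382603443623, 'cx': 322.88055705170694, 'cy': 197.59582281909178, 'position': array([0.45791357, 0.01460497, 1.09126811]), 'attitude': array([[-0.01057247,  0.99614685, -0.08706139],
       [-0.99977756, -0.01211961, -0.01726137],
       [-0.01825001,  0.08685953,  0.99605339]])}
wrist {'fx': 345.46668944126293, 'fy': 345.46668944126293, 'cx': 319.06863707388885, 'cy': 197.59245896474093, 'position': array([0.18010652, 0.52423303, 0.3730601 ]), 'attitude': array([[ 4.35021849e-01, -8.68463890e-01, -2.37752943e-01],
       [ 9.00419720e-01,  4.19417064e-01,  1.15471446e-01],
       [-5.65139728e-04, -2.64310040e-01,  9.64437599e-01]])}
```

View pics/top0.png

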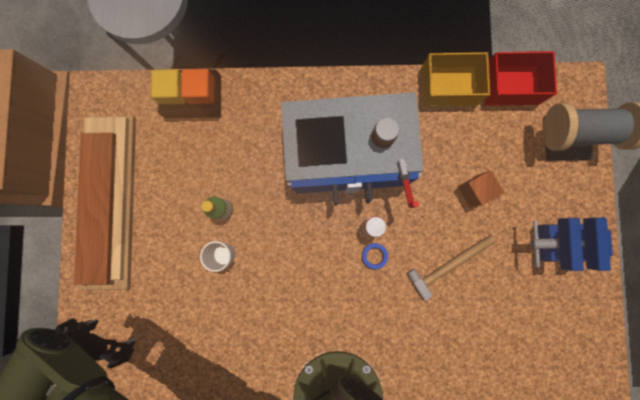

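View pics/scene0.png

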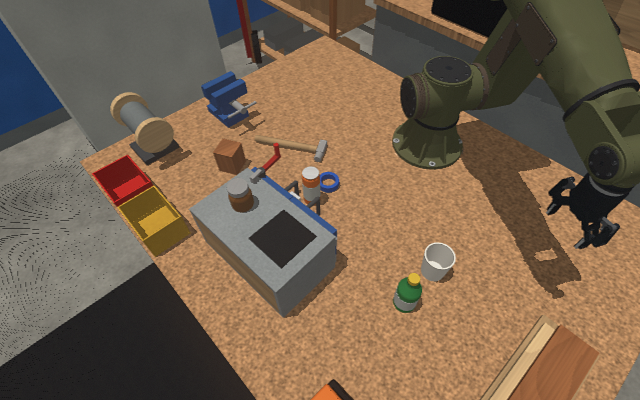

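View pics/wrist0.png

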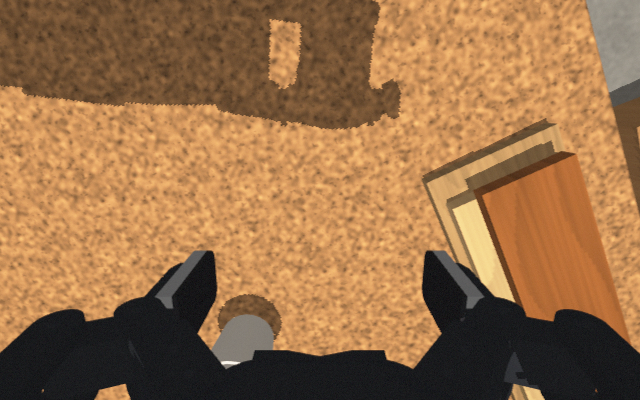

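Run:
```python
import cv2
a=cv2.imread("pics/top0.png")
cv2.imwrite("pics/top0c.png",cv2.resize(a[80:280,270:430],None,fx=3,fy=3,interpolation=cv2.INTER_CUBIC)[:,:])
b=cv2.imread("pics/scene0.png")
cv2.imwrite("pics/scene0c.png",cv2.resize(b[130:320,180:350],None,fx=3,fy=3,interpolation=cv2.INTER_CUBIC))
```

```text
(no output)
```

View pics/top0c.png

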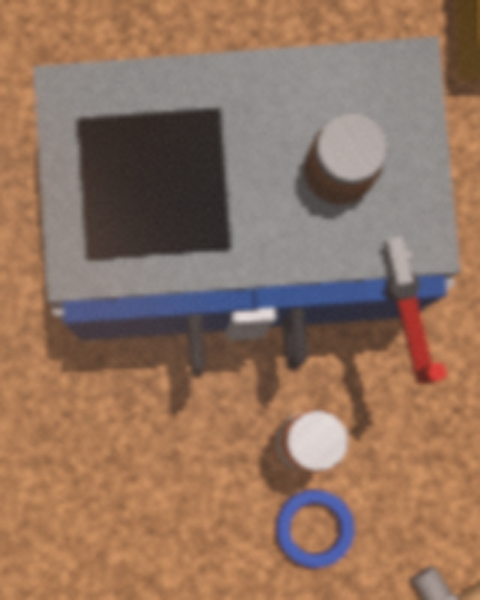

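View pics/scene0c.png

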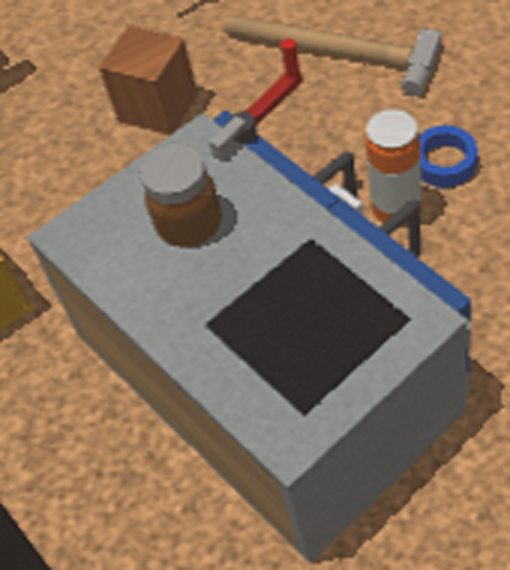

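```bash
cat > h.py <<'E'
import numpy as np, cv2
from plant import r, vision
def proj(n,P,c=None):
    c=c or vision.calibration(n); P=np.atleast_2d(P)
    q=(P-c["position"])@c["attitude"]
    return np.c_[c["cx"]+c["fx"]*q[:,0]/-q[:,2], c["cy"]-c["fy"]*q[:,1]/-q[:,2]]
def back(n,uv,z,c=None):
    c=c or vision.calibration(n)
    d=c["attitude"]@np.array([(uv[0]-c["cx"])/c["fx"],-(uv[1]-c["cy"])/c["fy"],-1])
    return c["position"]+d*(z-c["position"][2])/d[2]
T=lambda u,v:(u/3+270-1/3,v/3+80-1/3)
S=lambda u,v:(u/3+180-1/3,v/3+130-1/3)
E
python3 - <<'E'
from h import *
from scipy.optimize import least_squares
np.set_printoptions(precision=4,suppress=True)
corn=np.array([[.2,.17],[.2,-.17],[0,-.17],[0,.17]])
t=[T(35,67),T(437,38),T(457,272),T(50,302)]
s=[S(290,487),S(30,238),S(207,115),S(467,322)]
ct,cs=vision.calibration("top"),vision.calibration("scene")
def W(p,xy,z):
    R=np.array([[np.cos(p[2]),-np.sin(p[2])],[np.sin(p[2]),np.cos(p[2])]])
    xy=np.atleast_2d(xy); return np.c_[xy@R.T+p[:2],np.full(len(xy),z)]
f1=lambda p:np.r_[(proj("top",W(p,corn,.165),ct)-t).ravel()]
f2=lambda p:np.r_[(proj("scene",W(p,corn,.165),cs)-s).ravel()]
for f in(f1,f2,lambda p:np.r_[f1(p),f2(p)]):
    o=least_squares(f,[.5,0,0]); print(o.x,np.degrees(o.x[2]),f(o.x).round(1))
p=o.x
def C(w):
    R=np.array([[np.cos(p[2]),-np.sin(p[2])],[np.sin(p[2]),np.cos(p[2])]])
    return (w[:2]-p[:2])@R
for nm,n,uv,z in [("can","top",T(317,440),.13),("can","scene",S(392,129),.13),("peg","top",T(434,372),.221),("peg","scene",S(289,44),.221),
 ("jar","top",T(352,148),.075+.165),("jar","scene",S(175,163),.24),("tape","top",T(315,528),.024),("tape","scene",S(449,155),.024)]+[("mat","top",T(*u),.17) for u in[(78,120),(219,109),(230,249),(87,259)]]+[("mat","scene",S(*u),.17) for u in[(306,415),(207,324),(312,240),(409,319)]]:
    w=back(n,uv,z); print(nm,n,w,"cab",C(w))
# bystanders
for nm,uv,z in [("mug",(216,257),.09),("glue",(210,208),.15),("offcut",(485,184),.09),("hammerhead",(420,285),.03)]:
    w=back("top",uv,z); print(nm,w,"cab",C(w))
E
```

```text
[ 0.5926 -0.047   0.0583] 3.338078144310511 [-0.6 -0.1  0.4 -0.4  1.   0.3 -0.8  0.1]
[ 0.5957 -0.0416  0.0557] 3.193251407260283 [-0.2  0.8 -0.5 -0.4 -0.4 -1.   1.1 -0.1]
[ 0.5939 -0.0448  0.0566] 3.24189643665356 [-1.4 -0.7 -0.4 -0.8  0.1 -0.1 -1.7 -0.6 -0.4 -0.7 -0.6 -1.4 -0.6 -1.9
  0.7 -1.4]
can top [ 0.4674 -0.1007  0.13  ] cab [-0.1295 -0.0486]
can scene [ 0.4723 -0.0964  0.13  ] cab [-0.1243 -0.0447]
peg top [ 0.5174 -0.1803  0.221 ] cab [-0.084 -0.131]
peg scene [ 0.522 -0.178  0.221] cab [-0.0794 -0.129 ]
jar top [ 0.6882 -0.1191  0.24  ] cab [ 0.0899 -0.0796]
jar scene [ 0.6884 -0.1184  0.24  ] cab [ 0.0902 -0.0788]
tape top [ 0.3868 -0.1097  0.024 ] cab [-0.2104 -0.0531]
tape scene [ 0.3936 -0.0982  0.024 ] cab [-0.2031 -0.042 ]
mat top [0.7344 0.0964 0.17  ] cab [0.1482 0.133 ]
mat top [ 0.7419 -0.0209  0.17  ] cab [0.1491 0.0155]
mat top [ 0.6241 -0.0281  0.17  ] cab [0.0311 0.0149]
mat top [0.6174 0.0895 0.17  ] cab [0.0311 0.1327]
mat scene [0.7392 0.1028 0.17  ] cab [0.1534 0.1391]
mat scene [ 0.7457 -0.0169  0.17  ] cab [0.1531 0.0193]
mat scene [ 0.6295 -0.0226  0.17  ] cab [0.0368 0.0201]
mat scene [0.6229 0.0938 0.17  ] cab [0.0367 0.1368]
mug [0.3916 0.3154 0.09  ] cab [-0.1816  0.3711]
glue [0.5174 0.3143 0.15  ] cab [-0.0561  0.3628]
offcut [ 0.5763 -0.3975  0.09  ] cab [-0.0375 -0.3512]
hammerhead [ 0.3062 -0.2316  0.03  ] cab [-0.2979 -0.1702]
```

```bash
cat >> h.py <<'E'
import json,sys
try: CAB=json.load(open("cab.json"))
except Exception: CAB=[.594,-.0445,np.radians(3.24)]
def c2w(x,y):
    c,s=np.cos(CAB[2]),np.sin(CAB[2]); return np.array([CAB[0]+c*x-s*y,CAB[1]+s*x+c*y])
def w2c(w):
    c,s=np.cos(CAB[2]),np.sin(CAB[2]); d=np.array(w[:2])-CAB[:2]; return np.array([c*d[0]+s*d[1],-s*d[0]+c*d[1]])
def row(x,y,z,ang,s=None):
    """world xyz, ang=world deg of tool y"""
    s=s or r.sense(); R=s["eef_rot"]
    a0=np.degrees(np.arctan2(R[1,1],R[0,1]))
    d=R.T@(np.array([x,y,z])-s["ee_pos"])
    tw=-((ang-a0+180)%360-180)/180
    return [*(d/.5).round(4),round(tw,4)]
def crow(x,y,z,ang):
    w=c2w(x,y); return row(w[0],w[1],z,ang+np.degrees(CAB[2]))
def st():
    s=r.sense(); R=s["eef_rot"]
    print("t",round(s["t"],2),"tcp",s["ee_pos"].round(4),"cab",w2c(s["ee_pos"]).round(4),"ang",round(np.degrees(np.arctan2(R[1,1],R[0,1])-CAB[2]),1),"tilt",R[:,0].round(3),"q",s["q"].round(0),"F",s["wrist_force"].round(1),"g",round(s["gripper_width"],3))
E
python3 -c "
from h import *
st();print(crow(-.127,-.0465,.26,-90))"
```

```text
t 0.15 tcp [0.2391 0.4951 0.2308] cab [-0.3239  0.5588] ang 61.0 tilt [-0.    -0.001 -1.   ] q [60. 17. 87. -0. 76. -4.] F [-0.2  0.6 -0.4] g 1.005
[np.float64(-0.0576), np.float64(-0.8678), np.float64(0.9315), np.float64(0.8388)]
```

{"op": "carry_out", "data": {"series": [{"xyz": [-0.058,-0.868,0.932],"twist": 0.839,"fingers": 1},{"xyz": [-0.058,-0.868,0.932],"twist": 0.839,"fingers": 1},{"xyz": [-0.058,-0.868,0.932],"twist": 0.839,"fingers": 1},{"xyz": [-0.058,-0.868,0.932],"twist": 0.839,"fingers": 1},{"xyz": [-0.058,-0.868,0.932],"twist": 0.839,"fingers": 1},{"xyz": [-0.058,-0.868,0.932],"twist": 0.839,"fingers": 1},{"xyz": [-0.058,-0.868,0.932],"twist": 0.839,"fingers": 1},{"xyz": [-0.058,-0.868,0.932],"twist": 0.839,"fingers": 1}]}}

```text
t: 0.95
ee_pos: [0.3842, 0.1209, 0.2497]
eef_rot: [[0.001, 0.996, -0.085], [-0.0, -0.085, -0.996], [-1.0, 0.001, 0.0]]
wrist_force: [2.4, 0.9, 0.9]
gripper_width: 1.0
```

```bash
python3 -c "
from h import *
st();print(crow(-.127,-.0465,.26,-90))"
```

```text
t 0.95 tcp [0.3842 0.1209 0.2497] cab [-0.2002  0.177 ] ang -8.1 tilt [ 0.001 -0.    -1.   ] q [ 12.  -3. 107.  -0.  76.  17.] F [2.4 0.9 0.9] g 1.0
[np.float64(-0.0204), np.float64(0.2079), np.float64(0.4219), np.float64(0.455)]
```

{"op": "carry_out", "data": {"series": [{"xyz": [-0.02,0.208,0.422],"twist": 0.455,"fingers": 1},{"xyz": [-0.02,0.208,0.422],"twist": 0.455,"fingers": 1},{"xyz": [-0.02,0.208,0.422],"twist": 0.455,"fingers": 1},{"xyz": [-0.02,0.208,0.422],"twist": 0.455,"fingers": 1},{"xyz": [-0.02,0.208,0.422],"twist": 0.455,"fingers": 1},{"xyz": [-0.02,0.208,0.422],"twist": 0.455,"fingers": 1},{"xyz": [-0.02,0.208,0.422],"twist": 0.455,"fingers": 1},{"xyz": [-0.02,0.208,0.422],"twist": 0.455,"fingers": 1}]}}

```text
t: 1.75
ee_pos: [0.4698, -0.0985, 0.2594]
eef_rot: [[-0.0, 0.281, -0.96], [-0.0, -0.96, -0.281], [-1.0, 0.0, 0.0]]
wrist_force: [0.4, -0.4, 0.6]
gripper_width: 1.003
```

{"op": "carry_out", "data": {"series": [{"xyz": [0,0,0],"twist": 0.05,"fingers": 1},{"xyz": [0,0,0],"twist": 0.05,"fingers": 1}]}}

```text
t: 1.95
ee_pos: [0.4697, -0.0985, 0.2592]
eef_rot: [[-0.001, 0.124, -0.992], [-0.0, -0.992, -0.124], [-1.0, -0.0, 0.001]]
wrist_force: [0.2, -0.7, -0.3]
gripper_width: 0.994
```

```bash
python3 -c "
from h import *
st();print(crow(-.127,-.0465,.26,-90))
c=vision.calibration('wrist');im=vision.snapshot('wrist')
np.save('w1.npy',np.r_[c['position'],c['attitude'].ravel()])
cv2.imwrite('pics/w1.png',im)"
```

```text
t 1.95 tcp [ 0.4697 -0.0985  0.2592] cab [-0.1272 -0.0469] ang -86.1 tilt [-0.001 -0.    -1.   ] q [-16.   7.  96.  -0.  77.  67.] F [ 0.2 -0.7 -0.3] g 0.994
[np.float64(-0.0015), np.float64(-0.0007), np.float64(-0.0004), np.float64(0.0217)]
```

View pics/w1.png

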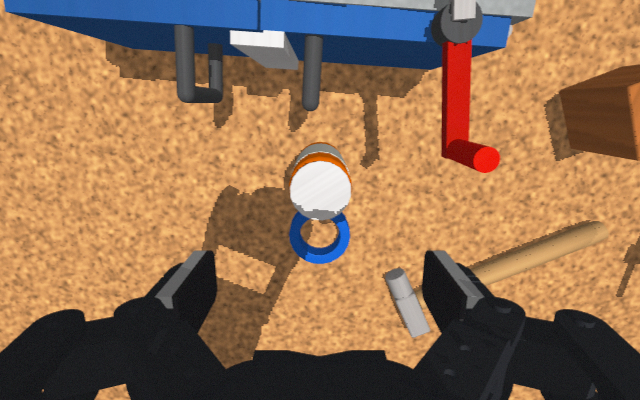

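```bash
python3 -c "
from h import *
v=np.load('w1.npy');c=dict(vision.calibration('wrist'));c['position']=v[:3];c['attitude']=v[3:].reshape(3,3)
print(c['position'])
for n,uv,z in [('can',(321,189),.13),('peg',(486,159),.221),('tape',(319.5,235),.024),('seamtop',(259,28),.163),('doorR top corner',(508,22),.163),('pivot',(457,18),.183)]:
  w=back('wrist',uv,z,c);print(n,w.round(4),w2c(w).round(4))
for q in [(-.06,-.035,.161),(-.06,-.035,.079),(-.06,.05,.161),(-.06,.05,.079),(-.018,0,.163)]:
  w=c2w(*q[:2]);print(q,proj('wrist',[*w,q[2]],c).round(0))
"
```

```text
[ 0.53713578 -0.09022574  0.40145777]
can [ 0.4707 -0.1     0.13  ] [-0.1262 -0.0485]
peg [ 0.5198 -0.1807  0.221 ] [-0.0817 -0.1318]
tape [ 0.3897 -0.1091  0.024 ] [-0.2077 -0.0529]
seamtop [ 0.5777 -0.0469  0.163 ] [-0.0164 -0.0015]
doorR top corner [ 0.6005 -0.2018  0.163 ] [-0.0024 -0.1574]
pivot [ 0.5936 -0.1629  0.183 ] [-0.0071 -0.1182]
(-0.06, -0.035, 0.161) [[308. 103.]]
(-0.06, -0.035, 0.079) [[311. 103.]]
(-0.06, 0.05, 0.161) [[181.  94.]]
(-0.06, 0.05, 0.079) [[216.  96.]]
(-0.018, 0, 0.163) [[257.  31.]]
```

```bash
echo "[0.5945,-0.0465,0.05655]">cab.json; python3 -c "
from h import *
st();print(row(.4703,-.0995,.08,-86.8))"
```

```text
t 2.0 tcp [ 0.4697 -0.0985  0.2593] cab [-0.1275 -0.0448] ang -85.8 tilt [-0.001 -0.    -1.   ] q [-16.   7.  96.  -0.  77.  66.] F [ 0.  -1.   0.2] g 1.002
[np.float64(0.3586), np.float64(0.0022), np.float64(-0.0012), np.float64(0.0233)]
```

{"op": "carry_out", "data": {"series": [{"xyz": [0.08,0.002,-0.001],"twist": 0.023,"fingers": 1},{"xyz": [0.16,0.002,-0.001],"twist": 0.023,"fingers": 1},{"xyz": [0.24,0.002,-0.001],"twist": 0.023,"fingers": 1},{"xyz": [0.32,0.002,-0.001],"twist": 0.023,"fingers": 1},{"xyz": [0.359,0.002,-0.001],"twist": 0.023,"fingers": 1},{"xyz": [0.359,0.002,-0.001],"twist": 0.023,"fingers": 1},{"xyz": [0.359,0.002,-0.001],"twist": 0.023,"fingers": 1}]}}

```text
t: 2.7
ee_pos: [0.4705, -0.0995, 0.0805]
eef_rot: [[-0.0, 0.059, -0.998], [-0.0, -0.998, -0.059], [-1.0, 0.0, 0.0]]
wrist_force: [0.5, -0.3, 0.6]
gripper_width: 0.998
```

{"op": "carry_out", "data": {"series": [{"xyz": [0,0,0],"twist": 0,"fingers": 0.5},{"xyz": [0,0,0],"twist": 0,"fingers": 0.4},{"xyz": [0,0,0],"twist": 0,"fingers": 0.4},{"xyz": [0,0,0],"twist": 0,"fingers": 0.4},{"xyz": [0,0,0],"twist": 0,"fingers": 0.4},{"xyz": [0,0,0],"twist": 0,"fingers": 0.4},{"xyz": [0,0,0],"twist": 0,"fingers": 0.4}], "force": 40}}

```text
t: 3.4
ee_pos: [0.4713, -0.0996, 0.0819]
eef_rot: [[0.002, 0.06, -0.998], [-0.001, -0.998, -0.06], [-1.0, 0.001, -0.002]]
wrist_force: [-0.9, 1.2, 8.4]
gripper_width: 0.613
```

```bash
python3 -c "
from h import *
st()"
```

```text
t 3.4 tcp [ 0.4713 -0.0996  0.0819] cab [-0.126  -0.0461] ang -89.8 tilt [ 0.002 -0.001 -1.   ] q [-16.  19. 106.  -0.  54.  70.] F [-0.9  1.2  8.4] g 0.613
```

{"op": "carry_out", "data": {"series": [{"xyz": [-0.03,0,0],"twist": 0,"fingers": 0.3},{"xyz": [-0.08,0,0],"twist": 0,"fingers": 0.3},{"xyz": [-0.14,0,0],"twist": 0,"fingers": 0.3},{"xyz": [-0.2,0,0],"twist": 0,"fingers": 0.3},{"xyz": [-0.26,0,0],"twist": 0,"fingers": 0.3},{"xyz": [-0.32,0,0],"twist": 0,"fingers": 0.3},{"xyz": [-0.38,0,0],"twist": 0,"fingers": 0.3},{"xyz": [-0.416,0,0],"twist": 0,"fingers": 0.3}]}}

```text
t: 4.2
ee_pos: [0.4709, -0.0995, 0.2926]
eef_rot: [[0.005, 0.06, -0.998], [-0.002, -0.998, -0.06], [-1.0, 0.002, -0.005]]
wrist_force: [0.5, 0.0, -3.1]
gripper_width: 0.613
```

```bash
python3 -c "
from h import *
st();print(crow(.092,.078,.29,-90))
cv2.imwrite('pics/s2.png',vision.snapshot('scene'))"
```

```text
t 4.2 tcp [ 0.4709 -0.0995  0.2926] cab [-0.1264 -0.0459] ang -89.8 tilt [ 0.005 -0.002 -1.   ] q [-16.   6.  93.  -0.  81.  70.] F [ 0.5  0.  -3.1] g 0.613
[np.float64(0.0069), np.float64(-0.2462), np.float64(-0.4376), np.float64(0.0011)]
```

View pics/s2.png

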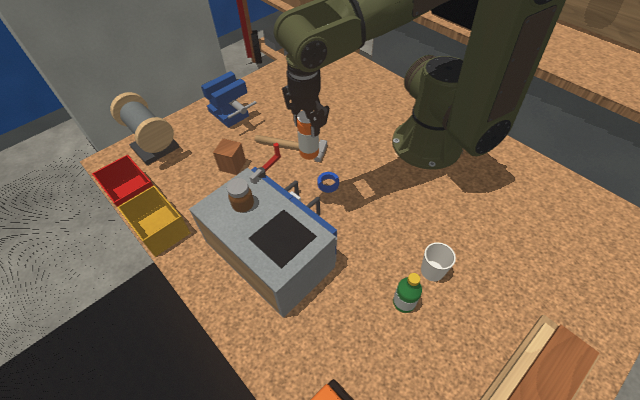

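The can is held upright at about (308,140); the tape, the jar at (240,195) and the rest are undisturbed.

{"op": "carry_out", "data": {"series": [{"xyz": [0,-0.02,-0.036],"twist": 0,"fingers": 0.3},{"xyz": [0,-0.06,-0.107],"twist": 0,"fingers": 0.3},{"xyz": [0,-0.1,-0.178],"twist": 0,"fingers": 0.3},{"xyz": [0,-0.14,-0.249],"twist": 0,"fingers": 0.3},{"xyz": [0.002,-0.18,-0.32],"twist": 0,"fingers": 0.3},{"xyz": [0.004,-0.215,-0.382],"twist": 0,"fingers": 0.3},{"xyz": [0.006,-0.238,-0.423],"twist": 0,"fingers": 0.3},{"xyz": [0.007,-0.246,-0.438],"twist": 0,"fingers": 0.3}]}}

```text
t: 5.05
ee_pos: [0.6836, 0.0377, 0.2906]
eef_rot: [[0.006, 0.062, -0.998], [-0.002, -0.998, -0.062], [-1.0, 0.003, -0.006]]
wrist_force: [-1.1, 0.6, -3.6]
gripper_width: 0.614
```

{"op": "carry_out", "data": {"series": [{"xyz": [0.015,0,0],"twist": 0,"fingers": 0.3},{"xyz": [0.03,0,0],"twist": 0,"fingers": 0.3}]}}

```text
t: 5.25
ee_pos: [0.6831, 0.0372, 0.2743]
eef_rot: [[0.005, 0.062, -0.998], [-0.002, -0.998, -0.062], [-1.0, 0.003, -0.004]]
wrist_force: [0.5, -1.1, -2.7]
gripper_width: 0.615
```

```bash
python3 -c "
from h import *
st();print(crow(.092,.078,.2535,-90))
cv2.imwrite('pics/s3.png',vision.snapshot('scene')[100:320,150:400].repeat(3,0).repeat(3,1)[:600])"
```

```text
t 5.25 tcp [0.6831 0.0372 0.2743] cab [0.0932 0.0786] ang -89.7 tilt [ 0.005 -0.002 -1.   ] q [ 0. 34. 58. -0. 88. 87.] F [ 0.5 -1.1 -2.7] g 0.615
[np.float64(0.0416), np.float64(0.0011), np.float64(0.0025), np.float64(0.0016)]
```

View pics/s3.png

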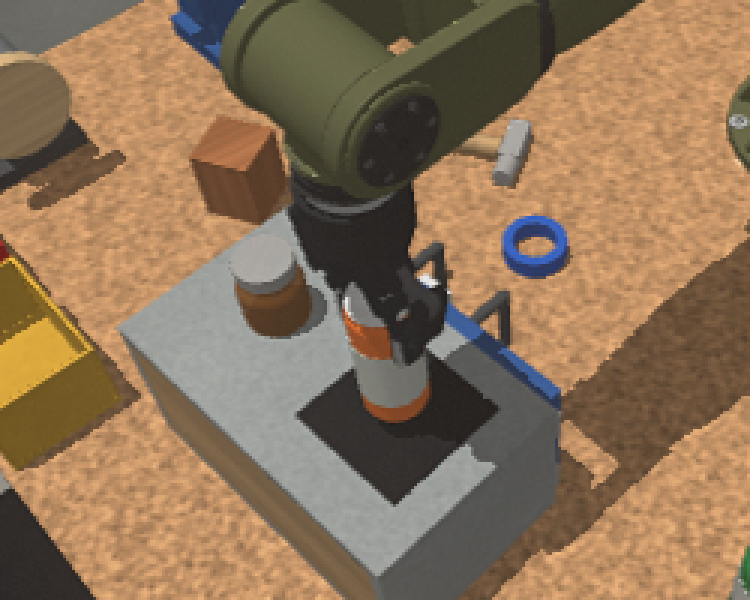

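The can is over the mat's middle, with its foot at about (395,410) in the crop. I'll lower it slowly.

{"op": "carry_out", "data": {"series": [{"xyz": [0.012,0.001,0.002],"twist": 0,"fingers": 0.3},{"xyz": [0.022,0.001,0.002],"twist": 0,"fingers": 0.3},{"xyz": [0.03,0.001,0.002],"twist": 0,"fingers": 0.3},{"xyz": [0.037,0.001,0.002],"twist": 0,"fingers": 0.3},{"xyz": [0.042,0.001,0.002],"twist": 0,"fingers": 0.3},{"xyz": [0.044,0.001,0.002],"twist": 0,"fingers": 0.3},{"xyz": [0.045,0.001,0.002],"twist": 0,"fingers": 0.3}]}}

```text
t: 6.0
ee_pos: [0.682, 0.0364, 0.252]
eef_rot: [[0.005, 0.061, -0.998], [-0.003, -0.998, -0.061], [-1.0, 0.003, -0.005]]
wrist_force: [-2.0, 0.8, 8.3]
gripper_width: 0.617
```

```bash
python3 -c "
from h import *
st()"
```

```text
t 6.0 tcp [0.682  0.0364 0.252 ] cab [0.092  0.0778] ang -89.7 tilt [ 0.005 -0.003 -1.   ] q [ 0. 34. 60. -0. 85. 87.] F [-2.   0.8  8.3] g 0.617
```

{"op": "carry_out", "data": {"series": [{"xyz": [0,0,0],"twist": 0,"fingers": 0.7},{"xyz": [0,0,0],"twist": 0,"fingers": 0.8},{"xyz": [0,0,0],"twist": 0,"fingers": 1},{"xyz": [0,0,0],"twist": 0,"fingers": 1},{"xyz": [0,0,0],"twist": 0,"fingers": 1},{"xyz": [0,0,0],"twist": 0,"fingers": 1}]}}

```text
t: 6.6
ee_pos: [0.682, 0.0364, 0.2519]
eef_rot: [[0.005, 0.061, -0.998], [-0.002, -0.998, -0.061], [-1.0, 0.003, -0.005]]
wrist_force: [0.1, -0.6, -0.7]
gripper_width: 0.994
```

{"op": "carry_out", "data": {"series": [{"xyz": [-0.04,0,0],"twist": 0,"fingers": 1},{"xyz": [-0.1,0,0],"twist": 0,"fingers": 1},{"xyz": [-0.16,0,0],"twist": 0,"fingers": 1},{"xyz": [-0.2,0,0],"twist": 0,"fingers": 1},{"xyz": [-0.2,0,0],"twist": 0,"fingers": 1}]}}

```text
t: 7.1
ee_pos: [0.6819, 0.0367, 0.3553]
eef_rot: [[0.01, 0.061, -0.998], [-0.002, -0.998, -0.061], [-1.0, 0.003, -0.01]]
wrist_force: [-0.2, 0.1, 0.1]
gripper_width: 1.003
```

```bash
python3 -c "
from h import *
st()
L=np.arctan2(-.1308+.120,-.0817+.009);
# peg cab measured in old CAB (-.0817,-.1318); new frame:
peg=w2c([.5198,-.1803]);d=peg-[-.009,-.12];print(peg,np.hypot(*d),np.arctan2(-d[1],-d[0]))
print(crow(-.0845,-.1285,.34,-82))"
```

```text
t 7.1 tcp [0.6819 0.0367 0.3553] cab [0.092  0.0781] ang -89.7 tilt [ 0.01  -0.002 -1.   ] q [ 0. 33. 49. -0. 98. 87.] F [-0.2  0.1  0.1] g 1.003
[-0.08214295 -0.12936408] 0.07373992750375552 0.12733176739477595
[np.float64(0.0283), np.float64(0.4114), np.float64(0.3552), np.float64(-0.0429)]
```

{"op": "carry_out", "data": {"series": [{"xyz": [0.03,0.413,0.353],"twist": -0.04,"fingers": 0.45},{"xyz": [0.03,0.413,0.353],"twist": -0.04,"fingers": 0.45},{"xyz": [0.03,0.413,0.353],"twist": -0.04,"fingers": 0.45},{"xyz": [0.03,0.413,0.353],"twist": -0.04,"fingers": 0.45},{"xyz": [0.03,0.413,0.353],"twist": -0.04,"fingers": 0.45},{"xyz": [0.03,0.413,0.353],"twist": -0.04,"fingers": 0.45},{"xyz": [0.03,0.413,0.353],"twist": -0.04,"fingers": 0.45},{"xyz": [0.03,0.413,0.353],"twist": -0.04,"fingers": 0.45}]}}

```text
t: 7.9
ee_pos: [0.5185, -0.1802, 0.3386]
eef_rot: [[0.01, 0.185, -0.983], [-0.002, -0.983, -0.185], [-1.0, 0.004, -0.009]]
wrist_force: [0.9, -0.1, -0.7]
gripper_width: 0.448
```

```bash
python3 -c "
from h import *
st()
print(crow(-.0834,-.1295,.19,-83))
c=vision.calibration('wrist');im=vision.snapshot('wrist')
print(proj('wrist',[*c2w(-.0834,-.1295),.221],c), proj('wrist',[*c2w(-.06,-.035),.161],c))
cv2.imwrite('pics/w4.png',im);cv2.imwrite('pics/s4.png',vision.snapshot('scene'))"
```

```text
t 7.9 tcp [ 0.5185 -0.1802  0.3386] cab [-0.0834 -0.1292] ang -82.6 tilt [ 0.01  -0.002 -1.   ] q [-23.  13.  78.   0.  88.  56.] F [ 0.9 -0.1 -0.7] g 0.448
[np.float64(0.2972), np.float64(-0.0006), np.float64(0.0027), np.float64(0.0024)]
[[318.62307912 195.05437188]] [[219.78394705 141.65272889]]
```

View pics/w4.png

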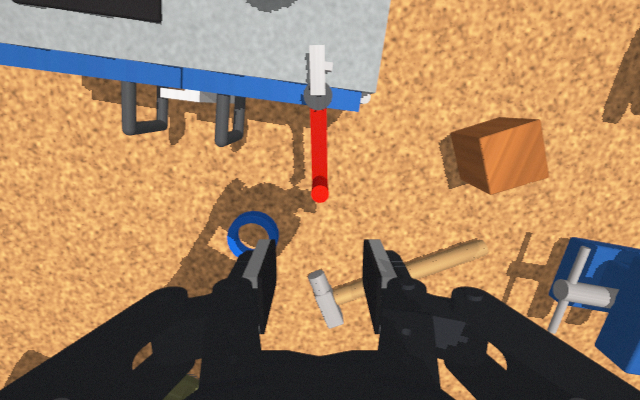

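View pics/s4.png

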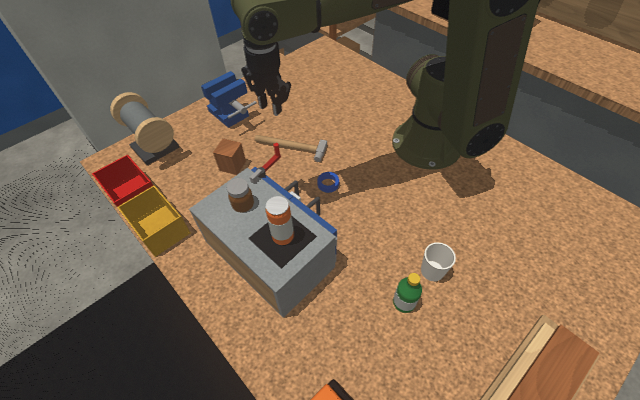

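The can stands upright on the mat, with its foot near (283,240) in the scene view. The peg top shows at (320,193) in the wrist view and I predicted (319,195). Next I'll go down around the peg.

{"op": "carry_out", "data": {"series": [{"xyz": [0.08,0,0.002],"twist": 0,"fingers": 0.45},{"xyz": [0.16,0,0.002],"twist": 0,"fingers": 0.45},{"xyz": [0.24,0,0.003],"twist": 0,"fingers": 0.45},{"xyz": [0.297,0,0.003],"twist": 0,"fingers": 0.45},{"xyz": [0.297,0,0.003],"twist": 0,"fingers": 0.45},{"xyz": [0.297,0,0.003],"twist": 0,"fingers": 0.45}]}}

```text
t: 8.6
ee_pos: [0.5196, -0.1796, 0.1909]
eef_rot: [[0.01, 0.188, -0.982], [-0.002, -0.982, -0.188], [-1.0, 0.004, -0.009]]
wrist_force: [0.4, -0.3, 1.1]
gripper_width: 0.448
```

```bash
python3 -c "
from h import *
st()
for th in np.linspace(.127,1.6,17)[1:]:
  print(round(th,2),[float(v) for v in crow(-.009-.075*np.cos(th),-.12-.075*np.sin(th),.19,-90+np.degrees(th))])
"
```

```text
t 8.6 tcp [ 0.5196 -0.1796  0.1909] cab [-0.0823 -0.1286] ang -82.4 tilt [ 0.01  -0.002 -1.   ] q [-23.  19.  90.   0.  70.  56.] F [ 0.4 -0.3  1.1] g 0.448
0.22 [0.0019, 0.0153, 0.0019, -0.0276]
0.31 [0.002, 0.0289, 0.0001, -0.0569]
0.4 [0.0021, 0.0424, -0.003, -0.0862]
0.5 [0.0021, 0.0555, -0.0073, -0.1155]
0.59 [0.0022, 0.0682, -0.0128, -0.1448]
0.68 [0.0024, 0.0803, -0.0194, -0.1741]
0.77 [0.0025, 0.0917, -0.0271, -0.2034]
0.86 [0.0026, 0.1024, -0.0358, -0.2327]
0.96 [0.0027, 0.1123, -0.0455, -0.262]
1.05 [0.0028, 0.1212, -0.0561, -0.2913]
1.14 [0.003, 0.1291, -0.0674, -0.3206]
1.23 [0.0031, 0.1359, -0.0794, -0.3499]
1.32 [0.0033, 0.1416, -0.092, -0.3792]
1.42 [0.0034, 0.1461, -0.105, -0.4085]
1.51 [0.0035, 0.1494, -0.1184, -0.4378]
1.6 [0.0037, 0.1515, -0.132, -0.4671]
```

{"op": "carry_out", "data": {"series": [{"xyz": [0,0,0],"twist": 0,"fingers": 0.25},{"xyz": [0.002,0.015,0.002],"twist": -0.028,"fingers": 0.25},{"xyz": [0.002,0.029,0.0],"twist": -0.057,"fingers": 0.25},{"xyz": [0.002,0.042,-0.003],"twist": -0.086,"fingers": 0.25},{"xyz": [0.002,0.056,-0.007],"twist": -0.116,"fingers": 0.25},{"xyz": [0.002,0.068,-0.013],"twist": -0.145,"fingers": 0.25},{"xyz": [0.002,0.08,-0.019],"twist": -0.174,"fingers": 0.25},{"xyz": [0.002,0.092,-0.027],"twist": -0.203,"fingers": 0.25}]}}

```text
t: 9.4
ee_pos: [0.5423, -0.2225, 0.1922]
eef_rot: [[0.012, 0.738, -0.674], [-0.003, -0.674, -0.738], [-1.0, 0.011, -0.006]]
wrist_force: [-0.3, -0.6, 0.2]
gripper_width: 0.252
```

```bash
python3 -c "
from h import *
st()
for th in [.87,.96,1.06,1.15,1.25,1.35,1.45,1.55,1.6]:
  print(round(th,2),[float(v) for v in crow(-.009-.075*np.cos(th),-.12-.075*np.sin(th),.19,-90+np.degrees(th))])
"
```

```text
t 9.4 tcp [ 0.5423 -0.2225  0.1922] cab [-0.062  -0.1727] ang -45.6 tilt [ 0.012 -0.003 -1.   ] q [-26.  23.  84.   0.  72.  16.] F [-0.3 -0.6  0.2] g 0.252
0.87 [0.0045, 0.0131, -0.0002, -0.0305]
0.96 [0.0047, 0.0264, -0.0021, -0.0592]
1.06 [0.0048, 0.041, -0.0056, -0.091]
1.15 [0.005, 0.0538, -0.01, -0.1196]
1.25 [0.0052, 0.0674, -0.0162, -0.1515]
1.35 [0.0054, 0.0804, -0.0237, -0.1833]
1.45 [0.0056, 0.0925, -0.0325, -0.2151]
1.55 [0.0058, 0.1038, -0.0425, -0.247]
1.6 [0.0058, 0.109, -0.0479, -0.2629]
```

{"op": "carry_out", "data": {"series": [{"xyz": [0.004,0.013,0.0],"twist": -0.03,"fingers": 0.25},{"xyz": [0.004,0.026,-0.002],"twist": -0.059,"fingers": 0.25},{"xyz": [0.004,0.041,-0.006],"twist": -0.091,"fingers": 0.25},{"xyz": [0.004,0.054,-0.01],"twist": -0.12,"fingers": 0.25},{"xyz": [0.004,0.067,-0.016],"twist": -0.152,"fingers": 0.25},{"xyz": [0.004,0.08,-0.024],"twist": -0.183,"fingers": 0.25},{"xyz": [0.004,0.093,-0.033],"twist": -0.215,"fingers": 0.25},{"xyz": [0.004,0.104,-0.043],"twist": -0.247,"fingers": 0.25}]}}

```text
t: 10.2
ee_pos: [0.5961, -0.2418, 0.1928]
eef_rot: [[0.014, 0.999, 0.04], [-0.004, 0.04, -0.999], [-1.0, 0.014, 0.005]]
wrist_force: [-1.0, 0.4, -1.2]
gripper_width: 0.251
```

```bash
python3 -c "
from h import *
st()
for z in [.19,.3]:
  th=1.58
  print(round(th,2),[float(v) for v in crow(-.009-.075*np.cos(th),-.12-.075*np.sin(th),z,-90+np.degrees(th))])
"
```

```text
t 10.2 tcp [ 0.5961 -0.2418  0.1928] cab [-0.0094 -0.1951] ang -0.9 tilt [ 0.014 -0.004 -1.   ] q [-25.  30.  74.   0.  75. -28.] F [-1.   0.4 -1.2] g 0.251
1.58 [0.0057, 0.0022, -0.0002, -0.0081]
1.58 [-0.2143, 0.0053, 0.0009, -0.0081]
```

{"op": "carry_out", "data": {"series": [{"xyz": [0.004,0.006,0.0],"twist": -0.005,"fingers": 0.25},{"xyz": [0.004,0.008,0.0],"twist": -0.005,"fingers": 0.25},{"xyz": [0.002,0.002,0.0],"twist": -0.005,"fingers": 0.45},{"xyz": [0,0.002,0.0],"twist": -0.005,"fingers": 0.45},{"xyz": [-0.06,0.002,0.0],"twist": -0.005,"fingers": 0.45},{"xyz": [-0.14,0.002,0.0],"twist": -0.005,"fingers": 0.45},{"xyz": [-0.214,0.003,0.0],"twist": -0.005,"fingers": 0.45}]}}

```text
t: 10.9
ee_pos: [0.5957, -0.2412, 0.3018]
eef_rot: [[0.015, 0.998, 0.055], [-0.004, 0.055, -0.998], [-1.0, 0.015, 0.005]]
wrist_force: [0.7, -1.3, 0.8]
gripper_width: 0.449
```

```bash
python3 -c "
from h import *
st()
print(crow(-.06,-.035,.26,-90))
cv2.imwrite('pics/s5.png',vision.snapshot('scene')[100:320,150:400].repeat(3,0).repeat(3,1)[:600])"
```

```text
t 10.9 tcp [ 0.5957 -0.2412  0.3018] cab [-0.0098 -0.1945] ang -0.1 tilt [ 0.015 -0.004 -1.   ] q [-25.  27.  65.   0.  88. -29.] F [ 0.7 -1.3  0.8] g 0.449
[np.float64(0.0805), np.float64(-0.1022), np.float64(-0.3192), np.float64(0.4994)]
```

View pics/s5.png

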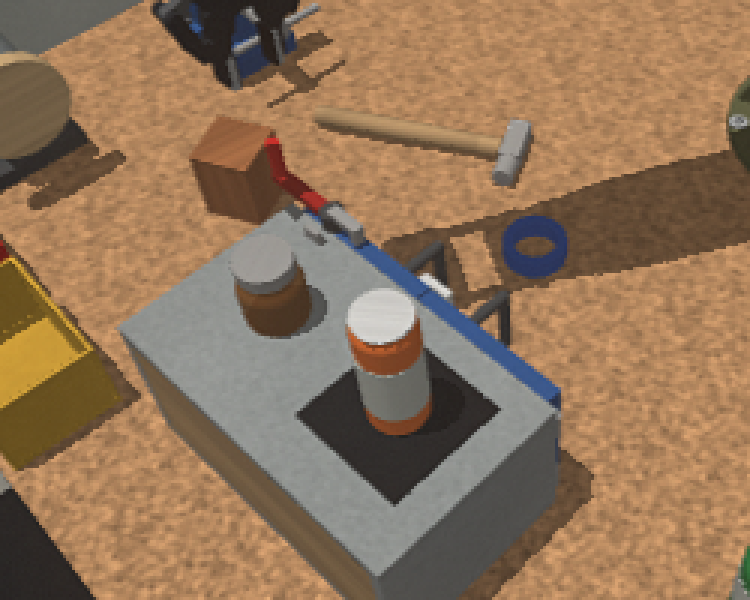

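The latch lies along the door, from about (325,205) to the peg at (272,145). Now I'll go to the right handle.

{"op": "carry_out", "data": {"series": [{"xyz": [0.02,-0.102,-0.319],"twist": 0.499,"fingers": 0.5},{"xyz": [0.08,-0.102,-0.319],"twist": 0.499,"fingers": 0.5},{"xyz": [0.08,-0.102,-0.319],"twist": 0.499,"fingers": 0.5},{"xyz": [0.08,-0.102,-0.319],"twist": 0.499,"fingers": 0.5},{"xyz": [0.08,-0.102,-0.319],"twist": 0.499,"fingers": 0.5},{"xyz": [0.08,-0.102,-0.319],"twist": 0.499,"fingers": 0.5},{"xyz": [0.08,-0.102,-0.319],"twist": 0.499,"fingers": 0.5},{"xyz": [0.08,-0.102,-0.319],"twist": 0.499,"fingers": 0.5}]}}

```text
t: 11.75
ee_pos: [0.5378, -0.0854, 0.2665]
eef_rot: [[0.022, 0.407, -0.913], [-0.006, -0.913, -0.407], [-1.0, 0.015, -0.018]]
wrist_force: [-0.3, -0.3, 0.3]
gripper_width: 0.5
```

{"op": "carry_out", "data": {"series": [{"xyz": [0,0,0],"twist": 0.15,"fingers": 0.5},{"xyz": [0,0,0],"twist": 0.15,"fingers": 0.5},{"xyz": [0,0,0],"twist": 0.15,"fingers": 0.5}]}}

```text
t: 12.05
ee_pos: [0.5376, -0.0854, 0.2666]
eef_rot: [[0.023, -0.031, -0.999], [-0.006, -1.0, 0.03], [-1.0, 0.005, -0.023]]
wrist_force: [0.5, -0.3, 0.3]
gripper_width: 0.502
```

```bash
python3 -c "
from h import *
st()
print(crow(-.06,-.035,.116,-90))
c=vision.calibration('wrist');im=vision.snapshot('wrist')
print(proj('wrist',[[*c2w(-.06,-.035),.161],[*c2w(-.06,.05),.161]],c))
cv2.imwrite('pics/w6.png',im)"
```

```text
t 12.05 tcp [ 0.5376 -0.0854  0.2666] cab [-0.059  -0.0356] ang -95.0 tilt [ 0.023 -0.006 -1.   ] q [-13.  14.  86.  -0.  78.  79.] F [ 0.5 -0.3  0.3] g 0.502
[np.float64(0.3011), np.float64(-0.0027), np.float64(0.009), np.float64(-0.0277)]
[[317.68133749 202.33526971]
 [204.85024887 212.04948687]]
```

View pics/w6.png

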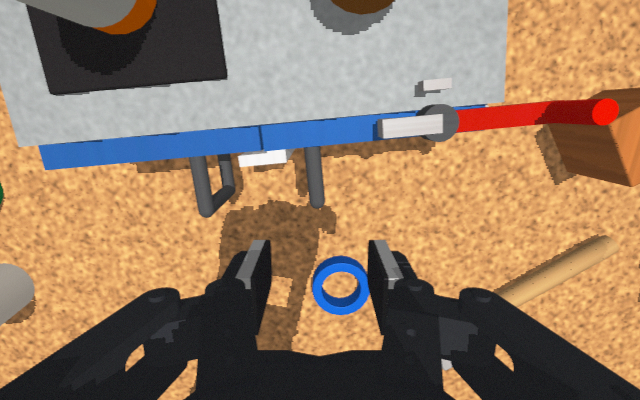

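The right bar is at (317,202), matching the prediction. I'll go down and grip.

{"op": "carry_out", "data": {"series": [{"xyz": [0.08,-0.001,0.003],"twist": -0.028,"fingers": 0.5},{"xyz": [0.16,-0.002,0.006],"twist": -0.028,"fingers": 0.5},{"xyz": [0.24,-0.003,0.009],"twist": -0.028,"fingers": 0.5},{"xyz": [0.301,-0.003,0.009],"twist": -0.028,"fingers": 0.5},{"xyz": [0.301,-0.003,0.009],"twist": -0.028,"fingers": 0.5}]}}

```text
t: 12.6
ee_pos: [0.5347, -0.0843, 0.1126]
eef_rot: [[0.017, 0.049, -0.999], [-0.005, -0.999, -0.05], [-1.0, 0.005, -0.016]]
wrist_force: [-0.7, -0.4, 0.5]
gripper_width: 0.502
```

{"op": "carry_out", "data": {"series": [{"xyz": [0,0,0],"twist": 0,"fingers": 0.2},{"xyz": [0,0,0],"twist": 0,"fingers": 0.0},{"xyz": [0,0,0],"twist": 0,"fingers": 0.0},{"xyz": [0,0,0],"twist": 0,"fingers": 0.0},{"xyz": [0,0,0],"twist": 0,"fingers": 0.0}], "force": 25}}

```text
t: 13.1
ee_pos: [0.5353, -0.0843, 0.1141]
eef_rot: [[0.019, 0.05, -0.999], [-0.005, -0.999, -0.05], [-1.0, 0.006, -0.019]]
wrist_force: [-1.3, 1.6, 7.5]
gripper_width: 0.133
```

```bash
cat > arc.py <<'E'
from h import *
def arc(side,ths,z):
    st()
    # side=-1 right (ccw), +1 left (cw)
    h=np.array([0,.16*side]); v=np.array([-.06,-.035+.16]) if side<0 else np.array([-.06,-.11])
    for t in ths:
        a=t if side<0 else -t
        R=np.array([[np.cos(a),-np.sin(a)],[np.sin(a),np.cos(a)]])
        p=h+R@v
        base=-90 if side<0 else 90
        print(round(t,2),[float(x) for x in np.round(crow(p[0],p[1],z,base+np.degrees(a)),3)])
E
python3 -c "
from arc import *
arc(-1,[.05,.12,.2,.28,.36,.44,.52,.6],.117)"
```

```text
t 13.1 tcp [ 0.5353 -0.0843  0.1141] cab [-0.0612 -0.0344] ang -90.4 tilt [ 0.019 -0.005 -1.   ] q [-13.  23.  96.  -0.  60.  74.] F [-1.3  1.6  7.5] g 0.133
0.05 [-0.006, 0.008, 0.01, -0.018]
0.12 [-0.006, 0.018, 0.026, -0.04]
0.2 [-0.006, 0.03, 0.044, -0.066]
0.28 [-0.007, 0.045, 0.062, -0.091]
0.36 [-0.007, 0.06, 0.077, -0.117]
0.44 [-0.007, 0.077, 0.092, -0.142]
0.52 [-0.007, 0.095, 0.105, -0.168]
0.6 [-0.007, 0.114, 0.117, -0.193]
```

{"op": "carry_out", "data": {"series": [{"xyz": [-0.002,0.008,0.01],"twist": -0.018,"fingers": 0},{"xyz": [-0.002,0.018,0.026],"twist": -0.04,"fingers": 0},{"xyz": [-0.002,0.03,0.044],"twist": -0.066,"fingers": 0},{"xyz": [-0.002,0.045,0.062],"twist": -0.091,"fingers": 0},{"xyz": [-0.002,0.06,0.077],"twist": -0.117,"fingers": 0},{"xyz": [-0.002,0.077,0.092],"twist": -0.142,"fingers": 0},{"xyz": [-0.002,0.095,0.105],"twist": -0.168,"fingers": 0},{"xyz": [-0.002,0.114,0.117],"twist": -0.193,"fingers": 0}]}}

```text
t: 13.9
ee_pos: [0.4789, -0.144, 0.1143]
eef_rot: [[0.018, 0.613, -0.79], [-0.004, -0.79, -0.613], [-1.0, 0.014, -0.011]]
wrist_force: [1.1, 0.0, -6.0]
gripper_width: 0.126
```

```bash
python3 -c "
from arc import *
arc(-1,[.64,.72,.8,.88,.96,1.04,1.12,1.2],.115)"
```

```text
t 13.9 tcp [ 0.4789 -0.144   0.1143] cab [-0.121  -0.0908] ang -55.5 tilt [ 0.018 -0.004 -1.   ] q [-21.  18. 103.   0.  58.  31.] F [ 1.1  0.  -6. ] g 0.126
0.64 [-0.001, 0.006, 0.008, -0.012]
0.72 [-0.001, 0.017, 0.028, -0.037]
0.8 [-0.002, 0.03, 0.046, -0.063]
0.88 [-0.002, 0.044, 0.063, -0.088]
0.96 [-0.001, 0.059, 0.079, -0.114]
1.04 [-0.001, 0.075, 0.094, -0.139]
1.12 [-0.001, 0.093, 0.107, -0.165]
1.2 [-0.001, 0.112, 0.119, -0.19]
```

{"op": "carry_out", "data": {"series": [{"xyz": [0.001,0.006,0.008],"twist": -0.012,"fingers": 0},{"xyz": [0.001,0.017,0.028],"twist": -0.037,"fingers": 0},{"xyz": [0.001,0.03,0.046],"twist": -0.063,"fingers": 0},{"xyz": [0.001,0.044,0.063],"twist": -0.088,"fingers": 0},{"xyz": [0.001,0.059,0.079],"twist": -0.114,"fingers": 0},{"xyz": [0.001,0.075,0.094],"twist": -0.139,"fingers": 0},{"xyz": [0.001,0.093,0.107],"twist": -0.165,"fingers": 0},{"xyz": [0.001,0.112,0.119],"twist": -0.19,"fingers": 0}]}}

```text
t: 14.7
ee_pos: [0.4661, -0.2251, 0.1143]
eef_rot: [[0.018, 0.952, -0.306], [-0.004, -0.306, -0.952], [-1.0, 0.018, -0.002]]
wrist_force: [4.0, 1.2, -4.5]
gripper_width: 0.133
```

```bash
python3 -c "
from arc import *
arc(-1,[1.24,1.32,1.4,1.48,1.55,1.6],.115)"
```

```text
t 14.7 tcp [ 0.4661 -0.2251  0.1143] cab [-0.1383 -0.1711] ang -21.1 tilt [ 0.018 -0.004 -1.   ] q [-30.  20. 100.   0.  59. -12.] F [ 4.   1.2 -4.5] g 0.133
1.24 [-0.001, 0.005, 0.009, -0.012]
1.32 [-0.001, 0.016, 0.028, -0.037]
1.4 [-0.001, 0.028, 0.046, -0.063]
1.48 [-0.001, 0.043, 0.064, -0.088]
1.55 [-0.001, 0.056, 0.078, -0.11]
1.6 [-0.0, 0.066, 0.087, -0.126]
```

{"op": "carry_out", "data": {"series": [{"xyz": [0.001,0.005,0.009],"twist": -0.012,"fingers": 0},{"xyz": [0.001,0.016,0.028],"twist": -0.037,"fingers": 0},{"xyz": [0.001,0.028,0.046],"twist": -0.063,"fingers": 0},{"xyz": [0.001,0.043,0.064],"twist": -0.088,"fingers": 0},{"xyz": [0.001,0.056,0.078],"twist": -0.11,"fingers": 0},{"xyz": [0.001,0.066,0.087],"twist": -0.126,"fingers": 0},{"xyz": [0.001,0.066,0.087],"twist": -0.126,"fingers": 0}]}}

```text
t: 15.4
ee_pos: [0.4845, -0.2768, 0.1143]
eef_rot: [[0.018, 0.996, 0.086], [-0.003, 0.086, -0.996], [-1.0, 0.017, 0.005]]
wrist_force: [2.9, 1.5, -4.9]
gripper_width: 0.129
```

```bash
python3 -c "
from arc import *
arc(-1,[1.6],.115)
d=w2c(r.sense()['ee_pos'])-[0,-.16]; print('door',np.arctan2(d[1],d[0])%(2*np.pi)-np.arctan2(.125,-.06),np.hypot(*d))
cv2.imwrite('pics/t7.png',vision.snapshot('top')[60:310,200:520].repeat(2,0).repeat(2,1));"
```

```text
t 15.4 tcp [ 0.4845 -0.2768  0.1143] cab [-0.1228 -0.2237] ang 1.7 tilt [ 0.018 -0.003 -1.   ] q [-34.  25.  93.   0.  61. -39.] F [ 2.9  1.5 -4.9] g 0.129
1.6 [-0.002, -0.001, -0.0, 0.0]
door 1.6018481493154297 0.13839364236207824
```

View pics/t7.png

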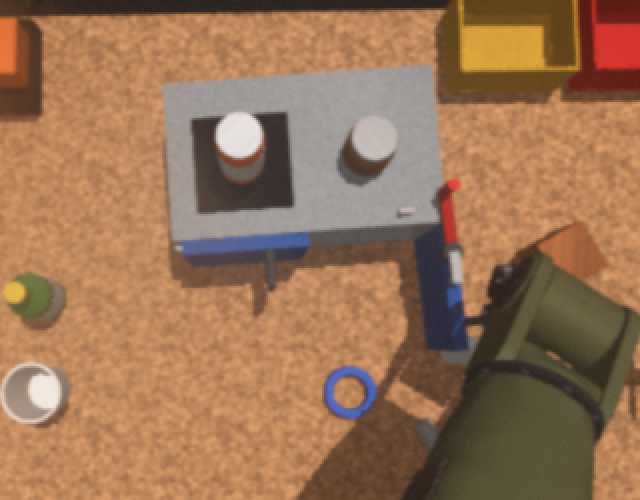

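The right door is square at about (445,290) and the left one is still shut. Next I'll release and lift off.

{"op": "carry_out", "data": {"series": [{"xyz": [0,0,0],"twist": 0,"fingers": 0.45},{"xyz": [0,0,0],"twist": 0,"fingers": 0.45},{"xyz": [0,0,0],"twist": 0,"fingers": 0.45},{"xyz": [-0.06,0,0],"twist": 0,"fingers": 0.45},{"xyz": [-0.14,0,0],"twist": 0,"fingers": 0.45},{"xyz": [-0.22,0,0],"twist": 0,"fingers": 0.45},{"xyz": [-0.3,0,0],"twist": 0,"fingers": 0.45},{"xyz": [-0.3,0,0],"twist": 0,"fingers": 0.45}]}}

```text
t: 16.25
ee_pos: [0.4828, -0.2769, 0.2703]
eef_rot: [[0.025, 0.996, 0.085], [-0.009, 0.085, -0.996], [-1.0, 0.025, 0.011]]
wrist_force: [0.1, 1.5, -0.3]
gripper_width: 0.445
```

```bash
python3 -c "
from h import *
st()
print(crow(-.06,.05,.26,90))"
```

```text
t 16.25 tcp [ 0.4828 -0.2769  0.2703] cab [-0.1245 -0.2237] ang 1.6 tilt [ 0.025 -0.009 -1.   ] q [-34.  16.  84.   0.  79. -39.] F [ 0.1  1.5 -0.3] g 0.445
[np.float64(0.0183), np.float64(0.144), np.float64(-0.5437), np.float64(-0.4909)]
```

{"op": "carry_out", "data": {"series": [{"xyz": [0,0.144,-0.544],"twist": -0.491,"fingers": 0.5},{"xyz": [0,0.144,-0.544],"twist": -0.491,"fingers": 0.5},{"xyz": [0,0.144,-0.544],"twist": -0.491,"fingers": 0.5},{"xyz": [0,0.144,-0.544],"twist": -0.491,"fingers": 0.5},{"xyz": [0,0.144,-0.544],"twist": -0.491,"fingers": 0.5},{"xyz": [0,0.144,-0.544],"twist": -0.491,"fingers": 0.5},{"xyz": [0.01,0.144,-0.544],"twist": -0.491,"fingers": 0.5},{"xyz": [0.018,0.144,-0.544],"twist": -0.491,"fingers": 0.5}]}}

```text
t: 17.05
ee_pos: [0.5317, 0.0013, 0.2596]
eef_rot: [[0.023, 0.274, 0.961], [-0.009, 0.962, -0.274], [-1.0, -0.002, 0.024]]
wrist_force: [-0.7, 0.2, -0.2]
gripper_width: 0.498
```

```bash
python3 -c "
from h import *
st()
print(crow(-.06,.05,.26,90))"
```

```text
t 17.05 tcp [0.5317 0.0013 0.2596] cab [-0.06    0.0512] ang 70.8 tilt [ 0.023 -0.009 -1.   ] q [ -4.  13.  89.  -0.  77. -78.] F [-0.7  0.2 -0.2] g 0.498
[np.float64(-0.0008), np.float64(-0.0023), np.float64(0.0009), np.float64(-0.1064)]
```

{"op": "carry_out", "data": {"series": [{"xyz": [0,-0.002,0.001],"twist": -0.106,"fingers": 0.5},{"xyz": [0,-0.002,0.001],"twist": -0.106,"fingers": 0.5},{"xyz": [0,-0.002,0.001],"twist": -0.106,"fingers": 0.5}]}}

```text
t: 17.35
ee_pos: [0.5317, 0.0002, 0.2592]
eef_rot: [[0.023, -0.061, 0.998], [-0.009, 0.998, 0.061], [-1.0, -0.01, 0.022]]
wrist_force: [-0.4, -0.4, 0.6]
gripper_width: 0.497
```

```bash
python3 -c "
from h import *
st()
print(crow(-.06,.05,.116,90))
c=vision.calibration('wrist');im=vision.snapshot('wrist')
print(proj('wrist',[*c2w(-.06,.05),.161],c))
cv2.imwrite('pics/w8.png',im)"
```

```text
t 17.35 tcp [5.317e-01 2.000e-04 2.592e-01] cab [-0.06    0.0502] ang 90.2 tilt [ 0.023 -0.009 -1.   ] q [ -4.  13.  89.  -0.  77. -97.] F [-0.4 -0.4  0.6] g 0.497
[np.float64(0.2863), np.float64(0.0026), np.float64(-0.0062), np.float64(0.0013)]
[[320.34289091 194.33054264]]
```

View pics/w8.png

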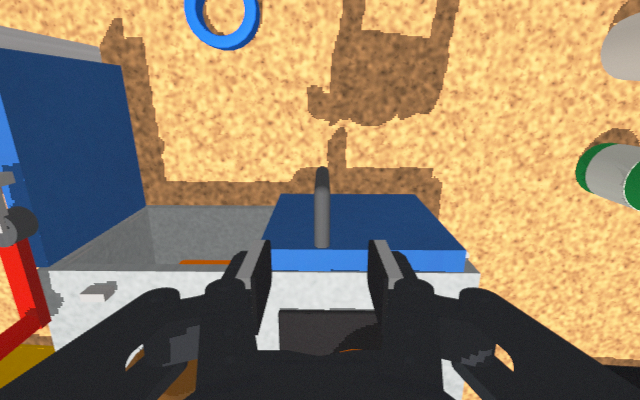

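```bash
python3 -c "
from h import *
for q in [(-.06,.05,.161),(-.06,.05,.079),(-.06,.05,.155),(-.018,.05,.155),(-.018,.16,.163),(0,.16,.163),(-.018,.003,.163),(-.018,.16,.01)]:
  print(q,proj('wrist',[*c2w(*q[:2]),q[2]]).round(0))"
```

```text
(-0.06, 0.05, 0.161) [[320. 194.]]
(-0.06, 0.05, 0.079) [[321. 170.]]
(-0.06, 0.05, 0.155) [[320. 192.]]
(-0.018, 0.05, 0.155) [[320. 244.]]
(-0.018, 0.16, 0.163) [[467. 250.]]
(0, 0.16, 0.163) [[465. 272.]]
(-0.018, 0.003, 0.163) [[257. 248.]]
(-0.018, 0.16, 0.01) [[415. 194.]]
```

The projections agree: the bar spans rows 170–194 at column 321. I'll go down and grip it.

{"op": "carry_out", "data": {"series": [{"xyz": [0.08,0.001,-0.002],"twist": 0,"fingers": 0.5},{"xyz": [0.16,0.002,-0.004],"twist": 0,"fingers": 0.5},{"xyz": [0.24,0.003,-0.006],"twist": 0,"fingers": 0.5},{"xyz": [0.287,0.003,-0.006],"twist": 0,"fingers": 0.5},{"xyz": [0.287,0.003,-0.006],"twist": 0,"fingers": 0.5}]}}

```text
t: 17.9
ee_pos: [0.5302, 0.0003, 0.1125]
eef_rot: [[0.017, -0.059, 0.998], [-0.008, 0.998, 0.059], [-1.0, -0.009, 0.016]]
wrist_force: [0.8, -0.8, -0.1]
gripper_width: 0.501
```

{"op": "carry_out", "data": {"series": [{"xyz": [0,0,0],"twist": 0,"fingers": 0.2},{"xyz": [0,0,0],"twist": 0,"fingers": 0.0},{"xyz": [0,0,0],"twist": 0,"fingers": 0.0},{"xyz": [0,0,0],"twist": 0,"fingers": 0.0},{"xyz": [0,0,0],"twist": 0,"fingers": 0.0}], "force": 25}}

```text
t: 18.4
ee_pos: [0.5307, 0.0006, 0.1138]
eef_rot: [[0.019, -0.059, 0.998], [-0.008, 0.998, 0.059], [-1.0, -0.009, 0.018]]
wrist_force: [-1.7, 5.1, 5.4]
gripper_width: 0.135
```

```bash
python3 -c "
from arc import *
arc(1,[.05,.12,.2,.28,.36,.44,.52,.6],.117)"
```

```text
t 18.4 tcp [0.5307 0.0006 0.1138] cab [-0.061   0.0507] ang 90.1 tilt [ 0.019 -0.008 -1.   ] q [ -4.  22.  98.  -0.  59. -97.] F [-1.7  5.1  5.4] g 0.135
0.05 [-0.007, 0.005, -0.009, 0.017]
0.12 [-0.007, 0.015, -0.023, 0.039]
0.2 [-0.007, 0.027, -0.039, 0.064]
0.28 [-0.008, 0.04, -0.054, 0.09]
0.36 [-0.008, 0.055, -0.068, 0.115]
0.44 [-0.008, 0.071, -0.08, 0.141]
0.52 [-0.009, 0.088, -0.091, 0.166]
0.6 [-0.009, 0.105, -0.101, 0.192]
```

{"op": "carry_out", "data": {"series": [{"xyz": [-0.002,0.005,-0.009],"twist": 0.017,"fingers": 0},{"xyz": [-0.002,0.015,-0.023],"twist": 0.039,"fingers": 0},{"xyz": [-0.002,0.027,-0.039],"twist": 0.064,"fingers": 0},{"xyz": [-0.002,0.04,-0.054],"twist": 0.09,"fingers": 0},{"xyz": [-0.002,0.055,-0.068],"twist": 0.115,"fingers": 0},{"xyz": [-0.002,0.071,-0.08],"twist": 0.141,"fingers": 0},{"xyz": [-0.002,0.088,-0.091],"twist": 0.166,"fingers": 0},{"xyz": [-0.002,0.105,-0.101],"twist": 0.192,"fingers": 0}]}}

```text
t: 19.2
ee_pos: [0.4767, 0.0499, 0.1139]
eef_rot: [[0.019, 0.52, 0.854], [-0.009, 0.854, -0.52], [-1.0, 0.002, 0.021]]
wrist_force: [-0.8, -1.7, 0.7]
gripper_width: 0.132
```

```bash
python3 -c "
from arc import *
arc(1,[.64,.72,.8,.88,.96,1.04,1.12,1.2],.1145)"
```

```text
t 19.2 tcp [0.4767 0.0499 0.1139] cab [-0.1122  0.1029] ang 55.4 tilt [ 0.019 -0.009 -1.   ] q [  2.  16. 106.  -1.  57. -56.] F [-0.8 -1.7  0.7] g 0.132
0.64 [-0.001, 0.006, -0.008, 0.012]
0.72 [-0.002, 0.017, -0.025, 0.037]
0.8 [-0.002, 0.029, -0.041, 0.062]
0.88 [-0.002, 0.042, -0.056, 0.088]
0.96 [-0.003, 0.057, -0.069, 0.113]
1.04 [-0.003, 0.073, -0.082, 0.139]
1.12 [-0.003, 0.089, -0.093, 0.164]
1.2 [-0.003, 0.107, -0.103, 0.19]
```

{"op": "carry_out", "data": {"series": [{"xyz": [-0.001,0.006,-0.008],"twist": 0.012,"fingers": 0},{"xyz": [-0.001,0.017,-0.025],"twist": 0.037,"fingers": 0},{"xyz": [-0.001,0.029,-0.041],"twist": 0.062,"fingers": 0},{"xyz": [-0.001,0.042,-0.056],"twist": 0.088,"fingers": 0},{"xyz": [-0.002,0.057,-0.069],"twist": 0.113,"fingers": 0},{"xyz": [-0.002,0.073,-0.082],"twist": 0.139,"fingers": 0},{"xyz": [-0.002,0.089,-0.093],"twist": 0.164,"fingers": 0},{"xyz": [-0.002,0.107,-0.103],"twist": 0.19,"fingers": 0}]}}

```text
t: 20.0
ee_pos: [0.4593, 0.1224, 0.114]
eef_rot: [[0.016, 0.912, 0.411], [-0.01, 0.411, -0.912], [-1.0, 0.01, 0.016]]
wrist_force: [-7.4, 0.0, 0.9]
gripper_width: 0.128
```

```bash
python3 -c "
from arc import *
arc(1,[1.24,1.32,1.4,1.48,1.55,1.6],.1145)"
```

```text
t 20.0 tcp [0.4593 0.1224 0.114 ] cab [-0.1254  0.1763] ang 21.0 tilt [ 0.016 -0.01  -1.   ] q [ 11.  15. 107.  -1.  57. -13.] F [-7.4  0.   0.9] g 0.128
1.24 [-0.001, 0.007, -0.007, 0.011]
1.32 [-0.001, 0.018, -0.024, 0.037]
1.4 [-0.001, 0.03, -0.04, 0.062]
1.48 [-0.002, 0.044, -0.055, 0.088]
1.55 [-0.002, 0.056, -0.067, 0.11]
1.6 [-0.002, 0.066, -0.075, 0.126]
```

{"op": "carry_out", "data": {"series": [{"xyz": [-0.001,0.006,-0.008],"twist": 0.011,"fingers": 0},{"xyz": [-0.001,0.018,-0.024],"twist": 0.037,"fingers": 0},{"xyz": [-0.001,0.03,-0.04],"twist": 0.062,"fingers": 0},{"xyz": [-0.001,0.044,-0.055],"twist": 0.088,"fingers": 0},{"xyz": [-0.001,0.056,-0.067],"twist": 0.11,"fingers": 0},{"xyz": [-0.001,0.066,-0.075],"twist": 0.126,"fingers": 0},{"xyz": [-0.001,0.066,-0.075],"twist": 0.126,"fingers": 0}]}}

```text
t: 20.7
ee_pos: [0.4726, 0.171, 0.1141]
eef_rot: [[0.012, 1.0, 0.026], [-0.01, 0.026, -1.0], [-1.0, 0.012, 0.01]]
wrist_force: [-11.6, 6.3, 0.3]
gripper_width: 0.13
```

```bash
python3 -c "
from arc import *
arc(1,[1.6],.1145)
d=w2c(r.sense()['ee_pos'])-[0,.16]; print('door',-(np.arctan2(d[1],d[0])%(2*np.pi)-np.arctan2(-.11,-.06)%(2*np.pi)),np.hypot(*d))
cv2.imwrite('pics/t9.png',vision.snapshot('top')[60:310,200:520].repeat(2,0).repeat(2,1));"
```

```text
t 20.7 tcp [0.4726 0.171  0.1141] cab [-0.1094  0.224 ] ang -1.7 tilt [ 0.012 -0.01  -1.   ] q [ 16.  19. 102.  -1.  59.  15.] F [-11.6   6.3   0.3] g 0.13
1.6 [-0.001, 0.002, 0.002, -0.0]
door 1.6012468363009384 0.1267414220877841
```

View pics/t9.png

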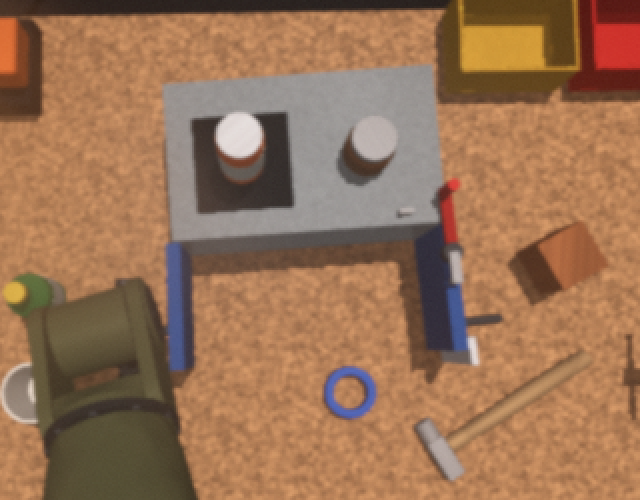

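Both doors stand square, the left near (180,305) and the right near (445,290). I'll release and retreat upward.

{"op": "carry_out", "data": {"series": [{"xyz": [0,0.002,0.002],"twist": 0,"fingers": 0},{"xyz": [0,0.001,0.001],"twist": 0,"fingers": 0.45},{"xyz": [0,0,0],"twist": 0,"fingers": 0.45},{"xyz": [0,0,0],"twist": 0,"fingers": 0.45},{"xyz": [-0.06,0,0],"twist": 0,"fingers": 0.45},{"xyz": [-0.14,0,0],"twist": 0,"fingers": 0.45},{"xyz": [-0.22,0,0],"twist": 0,"fingers": 0.45},{"xyz": [-0.3,0,0],"twist": 0,"fingers": 0.45}]}}

```text
t: 21.55
ee_pos: [0.4706, 0.1721, 0.2661]
eef_rot: [[0.013, 1.0, 0.027], [-0.01, 0.027, -1.0], [-1.0, 0.013, 0.01]]
wrist_force: [0.9, 0.5, -0.6]
gripper_width: 0.449
```

```bash
python3 -c "
from h import *
st()
print(row(.32,.25,.32,0))"
```

```text
t 21.55 tcp [0.4706 0.1721 0.2661] cab [-0.1113  0.2252] ang -1.7 tilt [ 0.013 -0.01  -1.   ] q [16.  9. 92. -1. 78. 15.] F [ 0.9  0.5 -0.6] g 0.449
[np.float64(-0.1133), np.float64(-0.2956), np.float64(-0.1629), np.float64(0.0086)]
```

{"op": "carry_out", "data": {"series": [{"xyz": [-0.1,-0.1,-0.05],"twist": 0,"fingers": 0.45},{"xyz": [-0.113,-0.2,-0.11],"twist": 0,"fingers": 0.45},{"xyz": [-0.113,-0.296,-0.163],"twist": 0,"fingers": 0.45},{"xyz": [-0.113,-0.296,-0.163],"twist": 0,"fingers": 0.45},{"xyz": [-0.113,-0.296,-0.163],"twist": 0,"fingers": 0.45},{"xyz": [-0.113,-0.296,-0.163],"twist": 0,"fingers": 0.45},{"xyz": [-0.113,-0.296,-0.163],"twist": 0,"fingers": 0.45}]}}

```text
t: 22.25
ee_pos: [0.3204, 0.2497, 0.3198]
eef_rot: [[0.013, 1.0, 0.026], [-0.01, 0.026, -1.0], [-1.0, 0.013, 0.01]]
wrist_force: [-0.0, -0.8, -0.3]
gripper_width: 0.453
```

```bash
python3 -c "
from h import *
st()
im=vision.snapshot('top')
cv2.imwrite('pics/t10.png',im[60:310,200:520].repeat(2,0).repeat(2,1))
cv2.imwrite('pics/s10.png',vision.snapshot('scene'))
# predicted door edges for angles
def door(side,a):
  h=np.array([0,.16*side]);b=a if side<0 else -a
  R=np.array([[np.cos(b),-np.sin(b)],[np.sin(b),np.cos(b)]])
  return [[*c2w(*(h+R@np.array([x,-side*l]))),.163] for x,l in ((-.018,0),(-.018,.157),(0,.157),(0,0))]
for s in(-1,1):
  for a in(1.5,1.57,1.61): print(s,a,((proj('top',door(s,a))-[200,60])*2).round(0).tolist())
"
```

```text
t 22.25 tcp [0.3204 0.2497 0.3198] cab [-0.2569  0.3113] ang -1.7 tilt [ 0.013 -0.01  -1.   ] q [ 33.  -5. 100.  -1.  85.  32.] F [-0.  -0.8 -0.3] g 0.453
-1 1.5 [[452.0, 221.0], [454.0, 349.0], [439.0, 349.0], [437.0, 221.0]]
-1 1.57 [[452.0, 220.0], [463.0, 347.0], [448.0, 348.0], [437.0, 221.0]]
-1 1.61 [[452.0, 219.0], [468.0, 346.0], [454.0, 348.0], [437.0, 221.0]]
1 1.5 [[164.0, 241.0], [181.0, 367.0], [195.0, 365.0], [179.0, 239.0]]
1 1.57 [[164.0, 240.0], [172.0, 367.0], [187.0, 366.0], [179.0, 239.0]]
1 1.61 [[164.0, 239.0], [167.0, 367.0], [181.0, 366.0], [179.0, 239.0]]
```

View pics/t10.png

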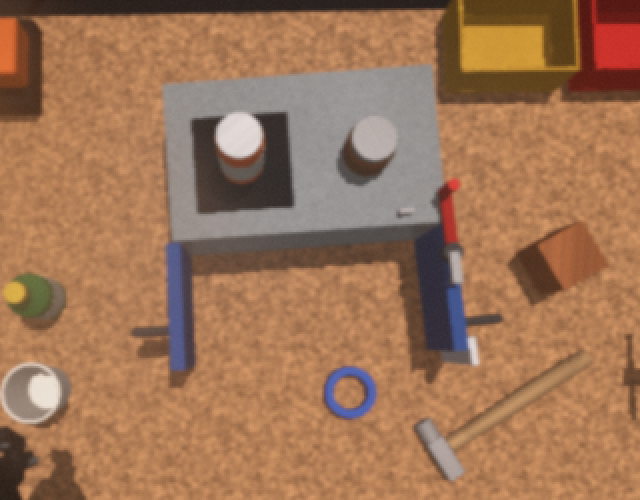

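View pics/s10.png

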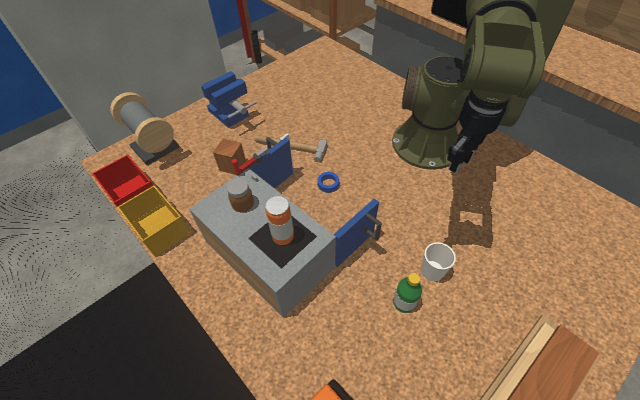

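Viewed from above, both doors match the edges I predicted for about 1.6 rad. The right door's tip is at (467,347) and the left's at (170,369). The can stands upright inside the mat, and the mug, glue, tape, hammer, offcut and jar haven't moved. I'm handing in.

```bash
python3 -c "
from plant import r
print(r.sign_off())"
```

```text
the job is handed in; nothing more can be done
None
```

The cabinet is open as asked, and I handed the job in at about 22 s of the 72 s allowed.

- **Can:** I moved it onto the middle of the mat. In the last pictures it stands upright and wholly on the mat.
- **Latch and doors:** I turned the latch fully off. I then opened the right door with the left still shut, as a picture taken between the two showed, and opened the left door after it.
- **Door angles:** both read about 1.60 rad from the gripper position, slightly past square. The final picture from above agrees.
- **Everything else:** the jar, mug, glue, offcut, tape and hammer look unmoved in the last pictures. The gripper was clear of everything.
- **Forces:** the wrist force readings I took peaked at about 13 N, while pulling the left door.

One check disagreed: at the start, the two fixed cameras placed the cabinet about 5 mm apart. I settled on a position between them using the wrist camera, and every grasp matched it. No checks failed.

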